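# Swing the dip probe down and stand it in its storage pot

### The job

Put the yellow dip probe away in the pot with the yellow collar: lift it level off its rest by its two black rubber studs, then, in the air, ease the grip so that it swings down to hang by the studs with its steel tip lowest, and grip it again. Lower it into the pot until the tip is almost on the bottom, only then let go, and leave it standing there. Leave the red probe lying on its rest.

Things in the scene. Friction and masses are not known exactly. Their poses are not given: they have to be found in the camera images.
- yellow_probe_studs (a point): Grip point of the yellow probe (153 mm long, 0.16 kg): on its centre line, midway between two black rubber studs, 12 mm round, 28 mm over their outer faces. y: line through the studs, along which to close. x: along the probe, away from the tip; the handle ends 17 mm along +x. It starts level on a fixed white rest, z up, studs 40 mm above the table; the rest begins about 25 mm along -x.
- yellow_probe_tip (a point): End of the yellow probe's 12 mm thick steel stem, 136 mm from the stud point; own x runs from the tip to the handle (up when hanging). Balance point: 64 mm from the studs towards the tip. Pinched by the studs with 25 N or more it stays level; eased to 5 N or less it swings down by itself in under 1 s without slipping out and stops within about 20 degrees of hanging straight.
- yellow_pot_mouth (a point): Centre of the mouth of the fixed white pot with a yellow collar, 80 mm above the table; own z up. 58 mm across outside, round bore 50 mm wide and 74 mm deep (inner floor 6 mm above the table), grey foot 92 mm wide and 5 mm thick. A like pot with a red collar is not to be used.
- red_probe_studs (a point): The same point of the red probe: alike but with a red handle, lying on a like rest. It is to be left alone.
There are look-alikes about, which are no part of the job. Leave any turquoise look-alike of the part that bears yellow_pot_mouth alone.

How it is judged:
By the outcome, as a careful person would: the job done as asked, in the order asked, and still so for the second after the job is handed in, with the robot touching nothing.
It also fails if it takes over 56 s, if anything falls off the work surface, if the arm or the gripper's body presses on something with over 40 N, if the wrist force passes 120 N, or if a joint passes its speed limit or range.

### The arm

A 7-joint arm with a two-finger parallel gripper is mounted at the origin on the work surface. World frame = base frame: x ahead of the robot, y to its left, z up, the work surface at z = 0. Lengths are in m, angles in rad, forces in N, time in s.
With the tool pointing down it reaches from about 0.4 to 0.85 m from the base axis. Payload 10.4 kg.
Tool frame: the origin (TCP) lies midway between the tips of the shut fingers; the grasp point (between the pads) lies 19 mm behind it; z points along the fingers, x is the direction in which the jaws open and shut, and the axes are right-handed (so a half turn about z gives the same grasp; the last joint's range is limited). The gripper opens to 85 mm and grips with 20 to 120 N. Pads are 22 mm wide; open, the fingers measure 114 mm over their backs; the gripper's body (76 mm by 85 mm) begins 54 mm behind the grasp point. The pads swing forward as they close: fully open they stand 13 mm farther back than shut.
Start: joints at [1.178, 0.332, -0.065, 1.46, 0.022, 1.35, -0.088], TCP at [0.226, -0.583, 0.231] pointing down, gripper open.
Joint ranges: [-2.6, 2.6], [-0.5, 2.12], [-1.47, 1.34], [0.16, 2.42], [-1.27, 4.41], [0.06, 2.06], [-2.6, 2.6]. Speed limits (rad/s): [2.22, 2.22, 2.79, 2.79, 3.14, 3.14, 3.14].

### API

Orientations are given as a unit quaternion [x, y, z, w].
In Python, from workcell import manip, cams gives the robot as it stands.
- The arm moves only by the tool move_arm, never from a script. Its argument "moves" is a list of rows, each a list of 7 numbers: the turn, a rotation vector about the tool's x, y, z in degrees, then the shift along the tool's x, y, z in m, then the finger opening in m, from 0 to 0.0854. A call has 1 to 10 rows; each row is the pose to reach, as a shift and turn from the pose commanded when the call began, along the tool's axes at that moment; what a row does not reach only later rows make up. A row lasts 1/10 s, in which the tool goes at most 50 mm and 8.59 degrees, less where a joint would pass 70% of its speed; a pose out of reach is approached as far as the arm can. A call with a gripper value outside its range is refused whole. The fingers move at their own pace and stop on an object; "grip_force" is the grip in N (left out, the last holds). Time passes only in rows, so rows that repeat a pose let the fingers close. It gives the time, the measured TCP pose, the force and the opening at its end, in the units of the state.
- manip.get_obs(): the state, without advancing time (a new reading comes with each control period).
- cams.camera(name): name is "side" or "top" or "wrist"; returns the picture (400x640x3 uint8, red, green, blue); there is no depth.
- cams.camera_params(name): a dict with "fx", "fy", "cx", "cy" (pixels), "xyz" and "rotation" of the camera in the world. Camera axes: x right, y up, looking along -z (the intrinsics and any distortion apply to the point x, -y, -z); pixel columns grow to the right and rows downward; lengths in m; the calibration is good to about 2 mm. A picture is of the moment at which its call begins: read the wrist's pose just before it. camera_params takes no time and is no camera call; for the wrist camera it gives the pose at the moment of the call.
- manip.hand_in(): hands the job in, once; it reports no verdict.
The state is a dict: "clock": time; "joint_pos": joint angles; "joint_velocities": joint speeds; "tau": joint torques, N m; "position": TCP position; "ee_rot": TCP orientation; "ft_force": force on the tool from outside, world axes, zero at the start; "torque": the same for the moment, N m; "grip_width": opening from 0.0 (shut) to 1.0 (fully open).
Only numpy, scipy, OpenCV 4.12 (cv2) and the standard library are available. Lean on these libraries where they do the work, as an engineer would, in place of code of your own. Each camera call takes 0.05 s, during which the arm holds its last target. There are 200 camera calls.

## Working session

There is one attempt and no reset: what is moved stays moved. The work goes in short steps, Python scripts to look and compute and a tool call to move; the robot and the scene stay as the last step left them, time stands still between calls to the robot, and variables do not carry over. Pictures are saved under pics/ and viewed, about 8 in all and at most 12, crops included, and the job is handed in when it is done.

Besides the shell and the picture viewer there is one more tool, called after "Call:" as name(argument=value, ...) on one line, values as JSON. move_arm: Moves the arm, as the interface text tells. Its arguments: {"type":"object","properties":{"moves":{"type":"array","items":{"type":"array","items":{"type":"number"}}},"grip_force":{"type":"number"}},"required":["moves"]}

```bash
mkdir -p pics; ls
python3 - <<'E'
from workcell import manip, cams
import cv2
for n in ("top","side","wrist"):
    print(n,cams.camera_params(n))
    cv2.imwrite(f"pics/{n}0.png",cams.camera(n)[...,::-1])
print(manip.get_obs())
E
```

```text
pics
top {'fx': 458.5390850934592, 'fy': 458.5390850934592, 'cx': 314.470901341581, 'cy': 189.60449288872795, 'xyz': array([ 0.41964315, -0.00683609,  1.00731584]), 'rotation': array([-0.03654404,  0.02964342,  0.71494702, -0.69759341])}
side {'fx': 409.40209430120797, 'fy': 409.40209430120797, 'cx': 315.1328035620111, 'cy': 203.90577124758508, 'xyz': array([ 0.31973843, -0.55347272,  0.77370081]), 'rotation': array([ 0.34171646, -0.06183317, -0.14164564,  0.92700757])}
wrist {'fx': 330.11381538554036, 'fy': 330.11381538554036, 'cx': 322.2957424151632, 'cy': 203.38779423418546, 'xyz': array([ 0.29061739, -0.5579401 ,  0.37265064]), 'rotation': array([-0.11309772,  0.07863767, -0.55997167,  0.81698026])}
{'clock': 0.15, 'joint_pos': array([ 1.17841452,  0.33271536, -0.06469267,  1.4607305 ,  0.02160216,
        1.34987799, -0.0885511 ]), 'joint_velocities': array([-7.50814636e-04, -2.03987187e-03,  2.03387407e-03, -3.46285098e-03,
        1.65765691e-03,  8.95431401e-05,  1.17603465e-03]), 'tau': array([ 1.12958227e-03, -6.25823951e+01,  4.95685393e-02, -3.91857541e+01,
        1.64556963e-02,  7.49786559e-03,  3.55031170e-05]), 'position': array([ 0.22578154, -0.58250451,  0.23071431]), 'ee_rot': array([ 8.25037386e-01, -5.65077909e-01, -4.40359897e-04, -2.72690873e-04]), 'ft_force': array([ 0.32950202, -0.19141953,  0.66306476]), 'torque': array([ 0.01113761, -0.00964404,  0.01134527]), 'grip_width': 0.9978331750155053}
```

View pics/top0.png

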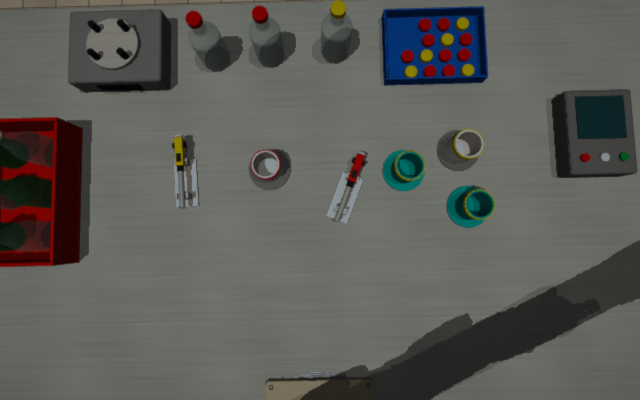

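View pics/side0.png

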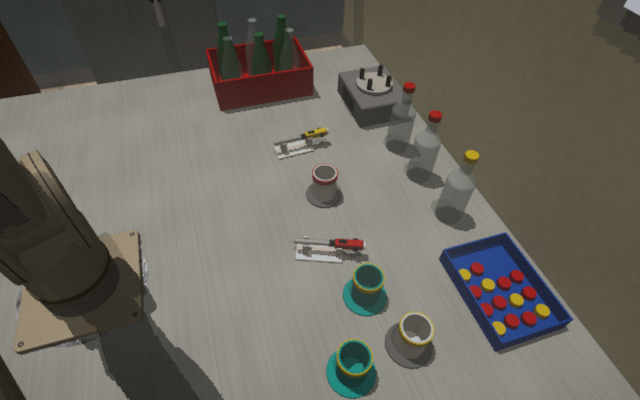

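Top view: the yellow probe lies at (180,150), handle towards +x, and the white pot with a yellow collar is at (466,145). Possible mix-ups:
- Turquoise pots with yellow collars at (408,166) and (478,204).
- Red-collared pot at (266,165).
- Red probe at (355,170).
- Yellow bottle cap at (338,8).

By the description I choose the probe at (180,150) and the pot at (466,145).

```bash
cat > h.py <<'E'
import numpy as np, cv2
from scipy.spatial.transform import Rotation as R
def ray(p,u,v):
    d=np.array([(u-p['cx'])/p['fx'],-(v-p['cy'])/p['fy'],-1.])
    return p['xyz'],R.from_quat(p['rotation']).apply(d)
def onplane(p,u,v,z):
    o,d=ray(p,u,v); return o+d*(z-o[2])/d[2]
def cross(p1,a,p2,b):
    o1,d1=ray(p1,*a);o2,d2=ray(p2,*b)
    s=np.linalg.lstsq(np.c_[d1,-d2],o2-o1,rcond=None)[0]
    A,B=o1+s[0]*d1,o2+s[1]*d2
    return (A+B)/2,np.linalg.norm(A-B)
def proj(p,X):
    c=R.from_quat(p['rotation']).inv().apply(np.array(X)-p['xyz'])
    return p['cx']-p['fx']*c[0]/c[2],p['cy']+p['fy']*c[1]/c[2]
E
python3 - <<'E'
from h import *
from workcell import cams
pt,ps=cams.camera_params("top"),cams.camera_params("side")
print(R.from_quat(pt['rotation']).as_matrix().round(3))
ims={n:cv2.imread(f"pics/{n}0.png") for n in("top","side")}
for n,p in(("top",pt),("side",ps)):
    hsv=cv2.cvtColor(ims[n],cv2.COLOR_BGR2HSV)
    m=cv2.inRange(hsv,(22,120,70),(34,255,255))
    k,l,s,c=cv2.connectedComponentsWithStats(m)
    for i in range(1,k):
        if s[i,4]>15: print(n,s[i],c[i].round(1),onplane(p,*c[i],.08 ).round(4),onplane(p,*c[i],.04).round(4))
def crop(im,x,y,w,h,f): return cv2.resize(im[y:y+h,x:x+w],None,fx=f,fy=f,interpolation=cv2.INTER_CUBIC)
a=crop(ims['top'],150,125,60,90,6);b=crop(ims['top'],430,115,60,90,6)
out=np.hstack([a,b]);cv2.imwrite("pics/c1.png",np.clip(out*1.3,0,255))
E
```

```text
[[-0.024  0.995 -0.094]
 [-1.    -0.025 -0.009]
 [-0.011  0.093  0.996]]
top [330   0  16  16 201] [337.7   7.7] [ 0.8907 -0.0571  0.08  ] [ 0.911  -0.0592  0.04  ]
top [457  18  12  12 111] [462.3  23.1] [ 0.8495 -0.317   0.08  ] [ 0.868  -0.3303  0.04  ]
top [441  33  13  13 115] [446.9  39. ] [ 0.8158 -0.283   0.08  ] [ 0.8329 -0.2949  0.04  ]
top [421  50  12  12 114] [426.3  55.2] [ 0.782  -0.2384  0.08  ] [ 0.7976 -0.2484  0.04  ]
top [462  64  12  12 116] [467.5  69.6] [ 0.7489 -0.3222  0.08  ] [ 0.7631 -0.3358  0.04  ]
top [405  66  12  11 113] [410.5  71.2] [ 0.7487 -0.2043  0.08  ] [ 0.7629 -0.2128  0.04  ]
top [454 130  29  30  71] [462.8 148.7] [ 0.5832 -0.3035  0.08  ] [ 0.5902 -0.3163  0.04  ]
top [174 137   9  29 192] [178.2 149.3] [0.597  0.2792 0.08  ] [0.6047 0.2916 0.04  ]
top [395 159  16  22  38] [399.8 172.6] [ 0.5372 -0.1733  0.08  ] [ 0.5423 -0.1805  0.04  ]
top [464 191   9  13  19] [466.6 197.3] [ 0.4835 -0.3059  0.08  ] [ 0.4862 -0.3188  0.04  ]
top [464 205  13  14  26] [468.5 212.6] [ 0.4526 -0.308   0.08  ] [ 0.454 -0.321  0.04 ]
side [305 128  22  11 11
[... 305 characters left out ...]
8  ] [ 0.5549 -0.1985  0.04  ]
side [481 279  14  13 126] [487.6 284.4] [ 0.7688 -0.2815  0.08  ] [ 0.7947 -0.2658  0.04  ]
side [509 294  15  13 136] [516.  299.6] [ 0.8019 -0.3254  0.08  ] [ 0.8297 -0.3123  0.04  ]
side [534 304  16  14 162] [541.7 310.4] [ 0.8344 -0.3583  0.08  ] [ 0.864 -0.347  0.04 ]
side [399 319  35  28 143] [412.5 338.5] [ 0.5815 -0.3353  0.08  ] [ 0.5966 -0.3227  0.04  ]
side [493 322  13  14 115] [499.3 327.7] [ 0.7393 -0.3636  0.08  ] [ 0.7635 -0.3526  0.04  ]
side [337 353  35  24 119] [351.4 370. ] [ 0.46   -0.3535  0.08  ] [ 0.468 -0.342  0.04 ][ WARN:0@0.834] global loadsave.cpp:1063 imwrite_ Unsupported depth image for selected encoder is fallbacked to CV_8U.
```

View pics/c1.png

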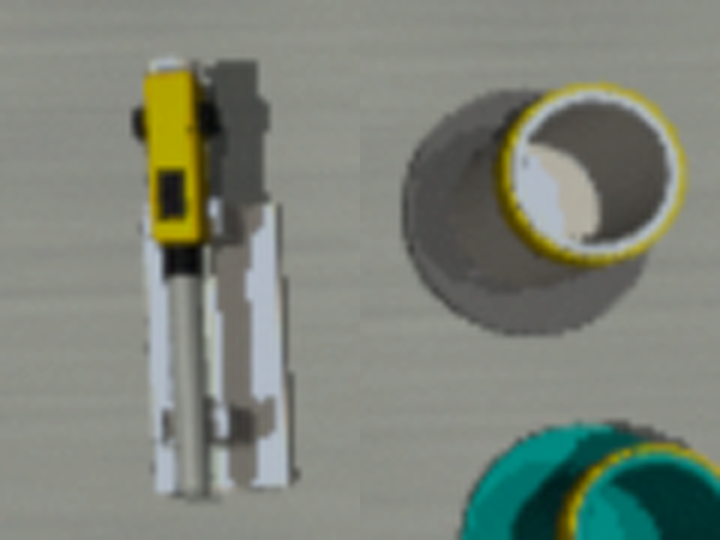

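Crop: the yellow probe has its handle up, studs at about (172.9,145.1) and (184.8,144.4) and tip near (182.4,207.5). The white pot has a yellow collar with its mouth centre near (468.3,143.6), clearly not a turquoise one. Now I turn these into positions.

Run:
```python
from h import *
from workcell import cams
pt,ps=cams.camera_params("top"),cams.camera_params("side")
s=onplane(pt,178.8,144.8,.04); t=onplane(pt,182.4,207.0,.04); e=onplane(pt,178,135,.04)
print("studs",s,"tip",t,"len",np.linalg.norm(s-t),"hend",np.linalg.norm(e-s),"yaw",np.degrees(np.arctan2(*(s-t)[1::-1])))
for a,b in(((172.9,145.1),(184.8,144.4)),): print("stud span",np.linalg.norm(onplane(pt,*a,.04)-onplane(pt,*b,.04)))
print("pot",onplane(pt,468.3,143.6,.08), "studs in side",proj(ps,s),"tip",proj(ps,t))
for n,p,box in(("top",pt,(440,120,60,60)),("side",ps,(380,300,70,70))):
    x,y,w,h=box; im=cv2.imread(f"pics/{n}0.png")
    hsv=cv2.cvtColor(im,cv2.COLOR_BGR2HSV)
    m=np.zeros(im.shape[:2],np.uint8); m[y:y+h,x:x+w]=cv2.inRange(hsv,(18,70,40),(38,255,255))[y:y+h,x:x+w]
    pts=cv2.findNonZero(m); hull=cv2.convexHull(pts); el=cv2.fitEllipse(hull); print(n,el, onplane(p,*el[0],.08),onplane(p,*el[0],.075))
    globals()[n]=el[0]
print(cross(pt,top,ps,side))
im=cv2.imread("pics/side0.png")
b=cv2.resize(im[115:175,260:340],None,fx=6,fy=6,interpolation=cv2.INTER_CUBIC)
for X,c in((s,(0,0,255)),(t,(255,0,0))):
    u,v=proj(ps,X); cv2.circle(b,(int((u-260+.5)*6),int((v-115+.5)*6)),3,c,-1)
cv2.imwrite("pics/c2.png",b)
```

```text
studs [0.61442353 0.29021096 0.04      ] tip [0.48061832 0.28207504 0.04      ] len 0.13405233628120755 hend 0.021488033831108932 yaw 3.4795400716062868
stud span 0.02561747209821247
pot [ 0.59332948 -0.31529763  0.08      ] studs in side (np.float64(318.8380063836706), np.float64(131.98854679160007)) tip (np.float64(272.6823929174912), np.float64(142.9296509198091))
top ((467.9218444824219, 143.77255249023438), (30.856143951416016, 32.58307647705078), 74.48946380615234) [ 0.5929926  -0.31450838  0.08      ] [ 0.59392729 -0.31616732  0.075     ]
side ((415.94677734375, 328.7314453125), (34.41912841796875, 37.72000503540039), 136.1220245361328) [ 0.59545013 -0.32088742  0.08      ] [ 0.59743738 -0.31921101  0.075     ]
(array([ 0.59643681, -0.31786785,  0.07221967]), np.float64(0.004107464242816298))
```

View pics/c2.png

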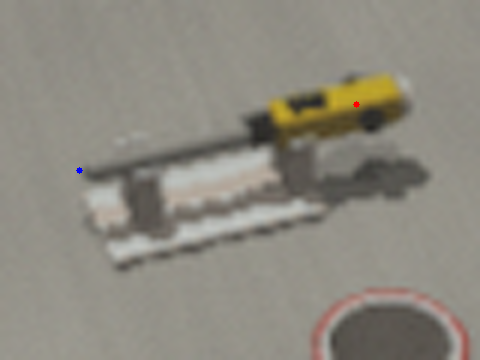

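Stud point about (0.614,0.290), yaw 3.5°. The measured length is 134 mm against 136 mm given, and the side view agrees within about 2 mm. Pot mouth is about (0.594,-0.316).

```bash
cat >> h.py <<'E'
def go(o,xyz,yaw,tilt=0):
    """shift+turn in tool axes from obs to TCP target; yaw=angle of tool x (deg), tool down, tilt about tool x"""
    c=R.from_quat(o['ee_rot']); a=np.radians(yaw)
    x=np.array([np.cos(a),np.sin(a),0]); z=np.array([0,0,-1.]); T=R.from_matrix(np.c_[x,np.cross(z,x),z])*R.from_euler('x',tilt,degrees=True)
    print("turn",np.degrees((c.inv()*T).as_rotvec()).round(2),"shift",c.inv().apply(np.array(xyz)-o['position']).round(4))
E
python3 - <<'E'
from h import *
from workcell import manip
go(manip.get_obs(),[.614,.290,.16],-86.5)
E
```

```text
turn [1.000e-02 6.000e-02 1.768e+01] shift [-0.6732 -0.6773  0.0714]
```

Call:
move_arm(moves=[[0,0,1.8,-0.034,-0.034,0,0.085],[0,0,3.6,-0.068,-0.068,0,0.085],[0,0,5.4,-0.102,-0.102,0,0.085],[0,0,7.2,-0.136,-0.136,0,0.085],[0,0,9,-0.17,-0.17,0,0.085],[0,0,10.8,-0.204,-0.204,0,0.085],[0,0,12.6,-0.238,-0.238,0,0.085],[0,0,14.4,-0.272,-0.272,0,0.085],[0,0,16.2,-0.306,-0.306,0,0.085],[0,0,17.7,-0.34,-0.34,0,0.085]])

```text
clock: 1.15
position: [0.4203, -0.141, 0.2314]
ee_rot: [0.728, -0.686, 0.0, 0.0]
ft_force: [1.5, 0.8, 0.2]
grip_width: 0.994
```

Run:
```python
from h import *
from workcell import manip
o=manip.get_obs();print(o['clock'],o['position'],o['joint_pos'])
go(o,[.614,.290,.16],-86.5)
```

```text
1.15 [ 0.4203205  -0.14097697  0.23139322] [ 0.71875869 -0.05042568 -0.4771278   1.88897473 -0.02352551  1.29709936
 -1.26283989]
turn [-0.01 -0.03 -0.09] shift [-0.4187 -0.2189  0.0712]
```

Call:
move_arm(moves=[[0,0,0,-0.042,-0.022,0.007,0.085],[0,0,0,-0.084,-0.044,0.014,0.085],[0,0,0,-0.126,-0.066,0.021,0.085],[0,0,0,-0.168,-0.088,0.028,0.085],[0,0,0,-0.21,-0.11,0.035,0.085],[0,0,0,-0.252,-0.132,0.042,0.085],[0,0,0,-0.294,-0.154,0.049,0.085],[0,0,0,-0.336,-0.176,0.056,0.085],[0,0,0,-0.378,-0.197,0.063,0.085],[0,0,0,-0.419,-0.219,0.071,0.085]])

```text
clock: 2.15
position: [0.6137, 0.2903, 0.1595]
ee_rot: [0.728, -0.685, 0.0, 0.0]
ft_force: [1.1, 0.4, 0.6]
grip_width: 0.995
```

Call:
move_arm(moves=[[0,0,0,0,0,0,0.085],[0,0,0,0,0,0,0.085]])

```text
clock: 2.35
position: [0.6124, 0.2898, 0.159]
ee_rot: [0.729, -0.684, -0.001, 0.001]
ft_force: [-0.8, -0.5, 0.3]
grip_width: 0.995
```

Run:
```python
from h import *
from workcell import manip,cams
o=manip.get_obs();print(o['clock'],o['position'],o['joint_pos'])
go(o,[.614,.290,.16],-86.5)
p=cams.camera_params("wrist"); im=cams.camera("wrist")[...,::-1]
cv2.imwrite("pics/w1.png",im)
for X in([.6144,.2902,.04],[.4806,.2821,.04]): print(proj(p,X))
```

```text
2.35 [0.61242675 0.28982747 0.15899723] [-0.02682572  0.59224128 -0.71142201  1.36497201  0.38393285  1.32563028
 -2.25392187]
turn [ 0.12 -0.    0.11] shift [-0.0001 -0.0016 -0.001 ]
(np.float64(321.79611615661594), np.float64(195.29815695882638))
(np.float64(321.6470316923561), np.float64(335.13976463040854))
```

View pics/w1.png

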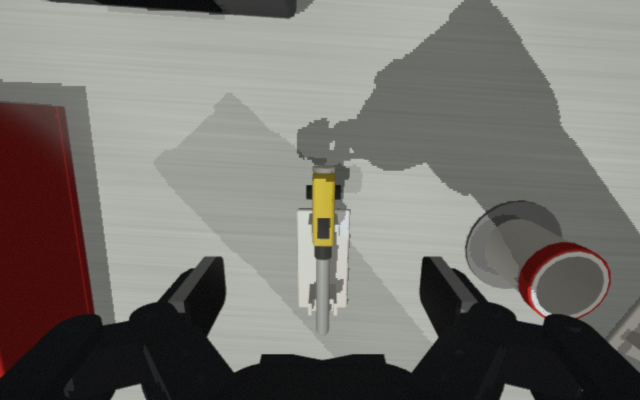

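Wrist view: the yellow probe is centred, with studs at about (310,191) and (337,191) and tip at about (323,332). The red pot and the crate are clear of the fingers. I average the three views.

Run:
```python
from h import *
from workcell import manip,cams
im=cv2.imread("pics/w1.png"); P={n:cams.camera_params(n) for n in("top","side","wrist")}
hsv=cv2.cvtColor(im,cv2.COLOR_BGR2HSV)
sub=im[180:205,295:355].astype(int); d=sub.max(2)<45
for r in range(0,25,2): print(180+r,(np.where(d[r])[0]+295).tolist())
y=cv2.inRange(hsv,(20,120,70),(35,255,255)); y[:,:280]=0;y[:,380:]=0
v,u=np.nonzero(y); print("yellow u",np.median(u),v.min(),v.max())
for r in(200,230,270,300,325): 
  w=np.where(y[r])[0]; print(r,w.min() if len(w) else '',w.max() if len(w) else '',im[r,310:336].mean(1).astype(int).tolist() if r>260 else '')
g=[onplane(P["top"],178.8,144.8,.04),onplane(P["side"],319.75,131,.04),onplane(P["wrist"],323.7,191,.04)]
print(np.round(g,4),np.mean(g,0).round(4)); print("tip",onplane(P["wrist"],322.7,332,.04))
print(cross(P["top"],(178.8,144.8),P["side"],(319.75,131)))
```

```text
180 []
182 []
184 []
186 [307, 308, 309, 310, 336, 337, 338, 339, 340]
188 [307, 308, 309, 310, 336, 337, 338, 339, 340]
190 [307, 308, 309, 310, 336, 337, 338, 339, 340]
192 [307, 308, 309, 310, 336, 337, 338, 339]
194 [307, 308, 309, 310, 335, 336, 337, 338, 339]
196 [307, 308, 309, 310, 336, 337, 338, 339]
198 [336, 337, 338, 339]
200 []
202 []
204 []
yellow u 323.0 173 246
200 313 334 
230 313 333 
270   [202, 202, 202, 202, 201, 190, 146, 136, 143, 150, 157, 164, 163, 157, 150, 146, 137, 127, 111, 101, 111, 111, 112, 111, 111, 115]
300   [92, 96, 106, 110, 143, 181, 142, 135, 143, 150, 156, 161, 158, 152, 148, 142, 132, 118, 108, 140, 193, 197, 191, 164, 105, 97]
325   [154, 154, 154, 154, 154, 147, 127, 133, 143, 149, 155, 158, 155, 149, 144, 139, 127, 113, 110, 138, 154, 155, 155, 156, 155, 155]
[[0.6144 0.2902 0.04  ]
 [0.6182 0.2936 0.04  ]
 [0.6187 0.2872 0.04  ]] [0.6171 0.2903 0.04  ]
tip [0.48433887 0.27992926 0.04      ]
(array([0.61494236, 0.28857038, 0.04443094]), np.float64(0.0028529208094019726))
```

Run:
```python
from h import *
from workcell import manip
o=manip.get_obs();print(o['clock'],o['position'],o['ft_force'],o['torque']); go(o,[.617,.2895,.020],-86.5)
```

```text
2.4 [0.61305189 0.28822528 0.15979321] [ 0.95285401 -0.69045424  0.55613015] [-0.03780693  0.0128316  -0.00145641]
turn [ 0.04 -0.04 -0.01] shift [-0.0011 -0.0041  0.1398]
```

Call:
move_arm(moves=[[0,0,0,0,-0.003,0.03,0.085],[0,0,0,0,-0.003,0.06,0.085],[0,0,0,0,-0.003,0.09,0.085],[0,0,0,0,-0.003,0.11,0.085],[0,0,0,0,-0.003,0.125,0.085],[0,0,0,0,-0.003,0.135,0.085],[0,0,0,0,-0.003,0.14,0.085],[0,0,0,0,-0.003,0.14,0.06],[0,0,0,0,-0.003,0.14,0.04],[0,0,0,0,-0.003,0.14,0.04]])

```text
clock: 3.4
position: [0.6166, 0.2891, 0.0213]
ee_rot: [0.728, -0.685, 0.0, -0.001]
ft_force: [-0.6, 0.1, -0.4]
grip_width: 0.509
```

Run:
```python
from h import *
from workcell import manip,cams
o=manip.get_obs();print(o['clock'],o['position'],o['ft_force'],o['grip_width'])
w=cams.camera("wrist")[...,::-1]; s=cams.camera("side")[...,::-1]
cv2.imwrite("pics/c3.png",np.hstack([cv2.resize(w,(480,300)),cv2.resize(s[90:190,240:360],(320,267)) if 0 else cv2.resize(s[90:190,250:350],(300,300))]))
```

```text
3.4 [0.61664275 0.28914516 0.02129194] [-0.61518453  0.09743167 -0.3513549 ] 0.5088052847225862
```

View pics/c3.png

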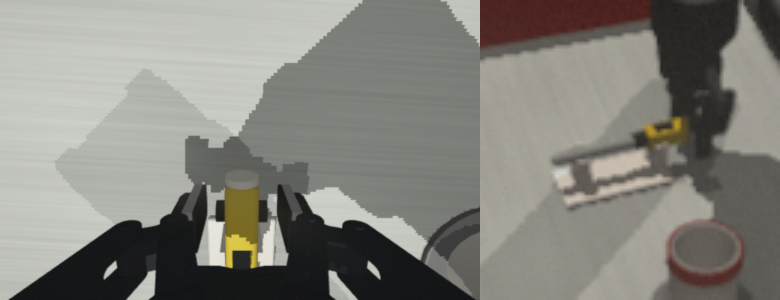

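Both studs lie centred between the pads. I close with 40 N.

Call:
move_arm(grip_force=40, moves=[[0,0,0,0,0,0,0.02],[0,0,0,0,0,0,0.02],[0,0,0,0,0,0,0.02],[0,0,0,0,0,0,0.02],[0,0,0,0,0,0,0.02],[0,0,0,0,0,0,0.02]])

```text
clock: 4.1
position: [0.6164, 0.289, 0.0205]
ee_rot: [0.728, -0.685, 0.0, -0.0]
ft_force: [1.7, 0.7, 2.8]
grip_width: 0.316
```

Call:
move_arm(moves=[[0,0,0,0,0,-0.003,0.02],[0,0,0,0,0,-0.008,0.02],[0,0,0,0,0,-0.016,0.02],[0,0,0,0,0,-0.026,0.02],[0,0,0,0,0,-0.036,0.02],[0,0,0,0,0,-0.044,0.02],[0,0,0,0,0,-0.048,0.02],[0,0,0,0,0,-0.05,0.02],[0,0,0,0,0,-0.05,0.02],[0,0,0,0,0,-0.05,0.02]])

```text
clock: 5.1
position: [0.6159, 0.2887, 0.0699]
ee_rot: [0.728, -0.685, -0.0, 0.0]
ft_force: [0.3, -0.0, -1.5]
grip_width: 0.311
```

Run:
```python
from h import *
from workcell import manip,cams
o=manip.get_obs();print(o['clock'],o['position'],o['ft_force'],o['torque'],o['grip_width'],o['grip_width']*.0854)
w=cams.camera("wrist")[...,::-1]; s=cams.camera("side")[...,::-1]
cv2.imwrite("pics/c4.png",np.hstack([cv2.resize(w,(480,300)),cv2.resize(s[80:180,250:350],(300,300))]))
```

```text
5.1 [0.61593644 0.28874057 0.06985844] [ 0.33892785 -0.03000562 -1.48985901] [ 0.00723229 -0.15404286  0.04816739] 0.3105792247308041 0.026523465792010672
```

View pics/c4.png

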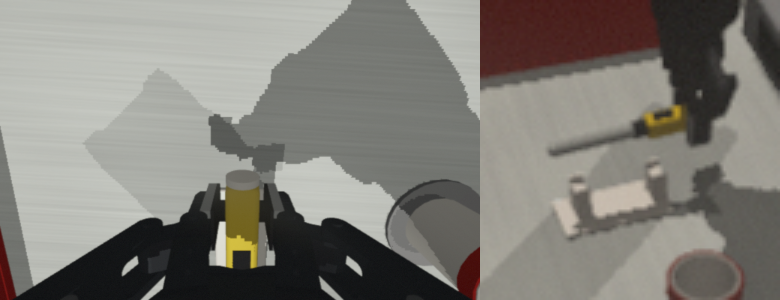

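Lifted level: the side view shows the probe horizontal above its rest, and the wrist reads about 1.5 N of weight. I raise it further before easing the grip.

Call:
move_arm(moves=[[0,0,0,0,0,-0.01,0.02],[0,0,0,0,0,-0.03,0.02],[0,0,0,0,0,-0.055,0.02],[0,0,0,0,0,-0.08,0.02],[0,0,0,0,0,-0.105,0.02],[0,0,0,0,0,-0.13,0.02],[0,0,0,0,0,-0.15,0.02],[0,0,0,0,0,-0.164,0.02],[0,0,0,0,0,-0.17,0.02],[0,0,0,0,0,-0.17,0.02]])

```text
clock: 6.2
position: [0.6163, 0.2891, 0.2408]
ee_rot: [0.728, -0.685, 0.0, -0.0]
ft_force: [0.8, -0.4, -1.6]
grip_width: 0.318
```

Call:
move_arm(grip_force=4, moves=[[0,0,0,0,0,0,0.02]])

```text
clock: 6.3
position: [0.6159, 0.2886, 0.2392]
ee_rot: [0.728, -0.685, -0.0, 0.001]
ft_force: [0.1, 0.1, -2.2]
grip_width: 0.314
```

Call:
move_arm(moves=[[0,0,0,0,0,0,0.02],[0,0,0,0,0,0,0.02],[0,0,0,0,0,0,0.02],[0,0,0,0,0,0,0.02],[0,0,0,0,0,0,0.02],[0,0,0,0,0,0,0.02]])

```text
clock: 6.9
position: [0.6161, 0.2888, 0.2403]
ee_rot: [0.728, -0.685, 0.0, 0.0]
ft_force: [-0.7, 0.5, -1.0]
grip_width: 0.314
```

```bash
cat > tip.py <<'E'
from h import *
from workcell import manip,cams
o=manip.get_obs();print(o['clock'],o['position'],o['ft_force'],o['torque'],o['grip_width']*.0854)
P={n:cams.camera_params(n) for n in("side","top")}
g=o['position']+R.from_quat(o['ee_rot']).apply([0,0,-.019])
for t in(0,20,45,90):
    a=np.radians(t); q=g+.136*np.array([-np.sin(a),-.06*np.sin(a),-np.cos(a)])
    print(t,"tip would be at side",np.round(proj(P["side"],q),0),"top",np.round(proj(P["top"],q),0))
print("studs side",proj(P["side"],g))
import sys
s=cams.camera("side")[...,::-1]
cv2.imwrite("pics/%s.png"%sys.argv[1],s)
y=cv2.inRange(cv2.cvtColor(s,cv2.COLOR_BGR2HSV),(20,120,60),(35,255,255))
k,l,st,c=cv2.connectedComponentsWithStats(y)
print([ (st[i].tolist(),c[i].round(1).tolist()) for i in range(1,k) if st[i,4]>15 and c[i][1]<200])
E
python3 tip.py s5
```

```text
6.9 [0.61614668 0.28884673 0.24027694] [-0.7297467   0.52964263 -0.96981588] [-0.00053647 -0.06448658 -0.03004502] 0.02683794324358804
0 tip would be at side [320. 107.] top [167. 136.]
20 tip would be at side [304. 108.] top [166. 159.]
45 tip would be at side [285. 102.] top [162. 182.]
90 tip would be at side [267.  70.] top [143. 200.]
studs side (np.float64(321.9870434409492), np.float64(59.76212993617966))
[([304, 56, 17, 12, 130], [312.8, 61.7]), ([463, 150, 17, 14, 179], [470.9, 156.4])]
```

Force 4 N was apparently held at the 20 N floor: the probe is still level (yellow at (312,62) in the side view). I ease by commanding the opening towards the contact width in small steps.

Call:
move_arm(grip_force=20, moves=[[0,0,0,0,0,0,0.025],[0,0,0,0,0,0,0.025],[0,0,0,0,0,0,0.026],[0,0,0,0,0,0,0.026]])

```text
clock: 7.35
position: [0.6162, 0.2889, 0.2403]
ee_rot: [0.728, -0.685, 0.0, -0.0]
ft_force: [-0.4, 0.0, -1.8]
grip_width: 0.311
```

```bash
python3 tip.py s6|sed -n '1p;$p'
```

```text
7.35 [0.61615857 0.28886185 0.24030314] [-0.44963718  0.04901915 -1.80674756] [ 0.01738611 -0.16165077 -0.0056643 ] 0.026582393603310654
[([304, 56, 17, 12, 129], [312.7, 61.8]), ([463, 150, 17, 14, 180], [470.9, 156.4])]
```

Call:
move_arm(moves=[[0,0,0,0,0,0,0.0265],[0,0,0,0,0,0,0.0265],[0,0,0,0,0,0,0.0265]])

```text
clock: 7.7
position: [0.6162, 0.2888, 0.2403]
ee_rot: [0.728, -0.685, 0.0, -0.0]
ft_force: [-0.5, 0.1, -1.1]
grip_width: 0.32
```

```bash
python3 tip.py s7|sed -n '1p;$p'
```

```text
7.7 [0.6161646  0.28884659 0.24031495] [-0.49476905  0.08908657 -1.11090954] [ 0.11183998 -0.0744308  -0.00927277] 0.027292511066957
[([304, 56, 17, 12, 125], [312.7, 61.8]), ([463, 150, 17, 14, 180], [470.9, 156.4])]
```

Call:
move_arm(moves=[[0,0,0,0,0,0,0.0268],[0,0,0,0,0,0,0.0268],[0,0,0,0,0,0,0.0268]])

```text
clock: 8.05
position: [0.6161, 0.2889, 0.2403]
ee_rot: [0.728, -0.685, 0.0, 0.0]
ft_force: [-0.8, -0.8, -1.1]
grip_width: 0.318
```

```bash
python3 tip.py s8|sed -n '1p;$p'
```

```text
8.05 [0.61610438 0.28886724 0.24026449] [-0.84253248 -0.78803925 -1.07095203] [ 0.02381415 -0.05909164  0.00162153] 0.02718631319907692
[([304, 56, 17, 12, 127], [312.8, 61.7]), ([463, 150, 17, 14, 178], [471.0, 156.3])]
```

Call:
move_arm(moves=[[0,0,0,0,0,0,0.0271],[0,0,0,0,0,0,0.0271],[0,0,0,0,0,0,0.0271]])

```text
clock: 8.4
position: [0.6161, 0.2889, 0.2403]
ee_rot: [0.728, -0.685, 0.0, -0.0]
ft_force: [-0.0, -0.3, -1.3]
grip_width: 0.314
```

```bash
python3 tip.py s9|sed -n '1p;$p'
```

```text
8.4 [0.6161394  0.28887831 0.2403231 ] [-0.02863577 -0.31807041 -1.2802992 ] [ 0.05703685 -0.08114915  0.00776281] 0.026828046041731387
[([304, 56, 17, 12, 128], [312.7, 61.7]), ([463, 150, 17, 14, 179], [470.9, 156.4])]
```

Call:
move_arm(moves=[[0,0,0,0,0,0,0.0273],[0,0,0,0,0,0,0.0273],[0,0,0,0,0,0,0.0273]])

```text
clock: 8.75
position: [0.6161, 0.2889, 0.2403]
ee_rot: [0.728, -0.685, 0.0, 0.0]
ft_force: [-0.8, 0.1, -1.7]
grip_width: 0.316
```

```bash
python3 tip.py s10|sed -n '1p;$p'
```

```text
8.75 [0.61612753 0.28886345 0.24029765] [-0.81836     0.07936247 -1.6761062 ] [ 0.02022637 -0.115352    0.02945688] 0.026965203266948373
[([305, 56, 16, 12, 126], [312.8, 61.8]), ([463, 150, 17, 14, 180], [470.9, 156.4])]
```

Call:
move_arm(moves=[[0,0,0,0,0,0,0.0275],[0,0,0,0,0,0,0.0275],[0,0,0,0,0,0,0.0275]])

```text
clock: 9.1
position: [0.6161, 0.2889, 0.2403]
ee_rot: [0.728, -0.685, 0.0, -0.0]
ft_force: [0.0, -0.2, -2.0]
grip_width: 0.32
```

```bash
python3 tip.py s11|sed -n '1p;$p'
```

```text
9.1 [0.61614499 0.28886791 0.24030859] [ 0.02299849 -0.21302747 -1.97464352] [ 0.0010447  -0.11072141  0.00509056] 0.027309373783859166
[([305, 56, 16, 12, 126], [312.9, 61.8]), ([463, 150, 17, 14, 179], [470.9, 156.4])]
```

Call:
move_arm(moves=[[0,0,0,0,0,0,0.0277],[0,0,0,0,0,0,0.0277],[0,0,0,0,0,0,0.0277]])

```text
clock: 9.45
position: [0.6161, 0.2889, 0.2402]
ee_rot: [0.728, -0.685, 0.0, 0.0]
ft_force: [0.9, 0.1, -2.2]
grip_width: 0.328
```

```bash
python3 tip.py s12|sed -n '1p;$p'
```

```text
9.45 [0.61609358 0.2888683  0.24022911] [ 0.87254958  0.11947814 -2.16568191] [ 0.03325091 -0.03301473  0.05656107] 0.02796936991044624
[([315, 55, 9, 24, 87], [318.8, 69.8]), ([463, 150, 17, 14, 180], [470.9, 156.4])]
```

Call:
move_arm(moves=[[0,0,0,0,0,0,0.0279],[0,0,0,0,0,0,0.0279],[0,0,0,0,0,0,0.0279]])

```text
clock: 9.8
position: [0.6161, 0.2889, 0.2403]
ee_rot: [0.728, -0.685, 0.0, 0.0]
ft_force: [-0.7, -0.2, -1.1]
grip_width: 0.33
```

```bash
python3 tip.py s13|sed -n '1p;$p'
```

```text
9.8 [0.61611156 0.28887146 0.24025737] [-0.74327351 -0.20371292 -1.10065786] [ 0.02713244  0.03185127 -0.00395745] 0.028206571548796876
[([321, 72, 7, 7, 39], [324.5, 75.2]), ([463, 150, 17, 14, 181], [470.9, 156.4])]
```

Run:
```python
import cv2,numpy as np
f=lambda n:cv2.resize(cv2.imread(f"pics/{n}.png")[30:150,270:370],(400,480),interpolation=cv2.INTER_CUBIC)
cv2.imwrite("pics/c5.png",np.hstack([f("s12"),f("s13")]))
```

```text
(no output)
```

View pics/c5.png

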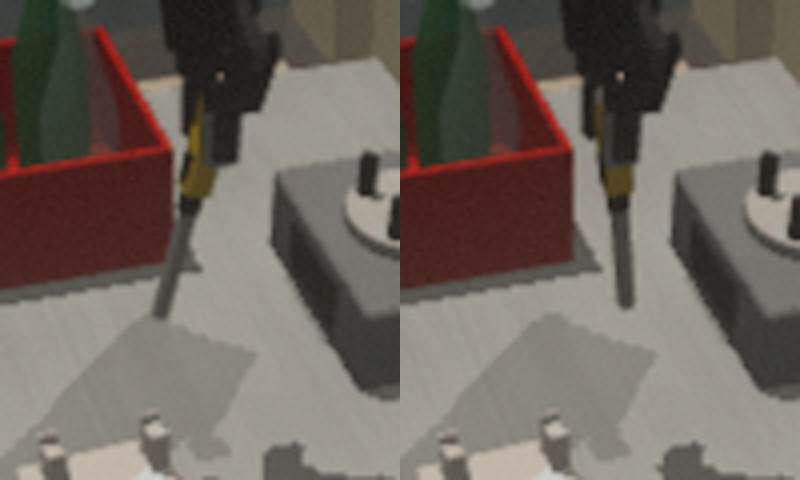

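The probe has swung down and hangs by its studs, tip at side pixel (326.5,105.7) where plumb would be (320,107). I grip again.

Call:
move_arm(grip_force=40, moves=[[0,0,0,0,0,0,0.0277],[0,0,0,0,0,0,0.0277],[0,0,0,0,0,0,0.0265],[0,0,0,0,0,0,0.02],[0,0,0,0,0,0,0.02],[0,0,0,0,0,0,0.02],[0,0,0,0,0,0,0.02]])

```text
clock: 10.55
position: [0.6162, 0.2889, 0.2403]
ee_rot: [0.728, -0.685, 0.0, 0.0]
ft_force: [0.6, 0.3, -0.8]
grip_width: 0.315
```

```bash
python3 tip.py s14
python3 - <<'E'
from h import *
from workcell import manip,cams
s=cv2.imread("pics/s14.png")
t=cams.camera("top")[...,::-1]; cv2.imwrite("pics/t14.png",t)
a=cv2.resize(s[30:130,280:360],(400,500),interpolation=cv2.INTER_CUBIC)
b=cv2.resize(t[100:200,130:210],(400,500),interpolation=cv2.INTER_CUBIC)
cv2.imwrite("pics/c6.png",np.hstack([a,b]))
E
```

```text
10.55 [0.61615365 0.28887454 0.24028687] [ 0.57072359  0.32298512 -0.81984158] [-0.05142801 -0.00453429  0.03581633] 0.02691609818170368
0 tip would be at side [320. 107.] top [167. 136.]
20 tip would be at side [304. 108.] top [166. 159.]
45 tip would be at side [285. 102.] top [162. 182.]
90 tip would be at side [267.  70.] top [143. 200.]
studs side (np.float64(321.98632273168), np.float64(59.7520441995249))
[([321, 72, 7, 7, 40], [324.4, 75.0]), ([463, 150, 17, 14, 180], [470.9, 156.4])]
```

View pics/c6.png

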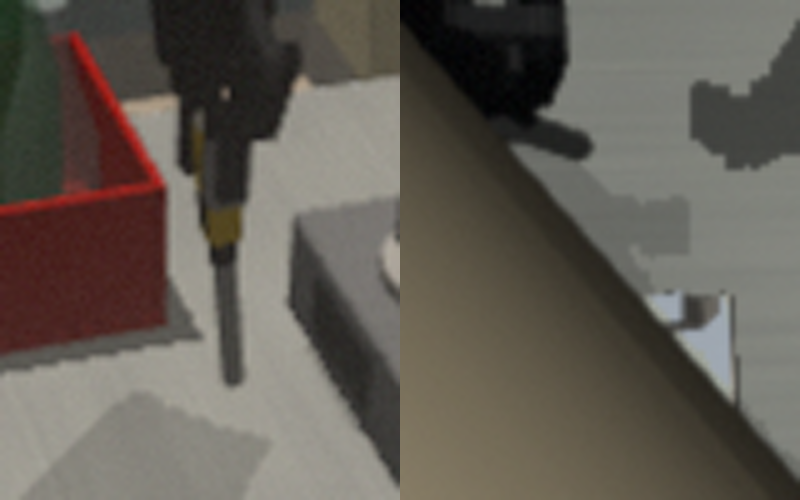

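Held hanging: tip at side (326,105.5) and top (166,129.3). I triangulate it to get the lean.

Run:
```python
from h import *
from workcell import manip,cams
P={n:cams.camera_params(n) for n in("side","top")}
t,e=cross(P["top"],(166,129.3),P["side"],(326,105.5)); o=manip.get_obs()
c=R.from_quat(o['ee_rot']); g=o['position']+c.apply([0,0,-.019])
v=t-g; print(t,e,np.linalg.norm(v)); vt=c.inv().apply(v); print(vt,"lean about tool x",np.degrees(np.arctan2(vt[1],vt[2])))
go(o,[.594,-.3165,.24],-86.5); print(o['joint_pos'])
```

```text
[0.63005034 0.288846   0.12592329] 0.002880056260860412 0.1340615036850202
[ 0.00083392 -0.01387904  0.13333853] lean about tool x -5.942445907103082
turn [ 0.   -0.   -0.02] shift [6.029e-01 5.890e-02 3.000e-04]
[-0.03227708  0.54905843 -0.72557841  1.24911011  0.35556613  1.46995846
 -2.22735534]
```

Call:
move_arm(moves=[[-1,0,0,0.015,0.002,0,0.02],[-2,0,0,0.04,0.004,0,0.02],[-3,0,0,0.08,0.008,0,0.02],[-4,0,0,0.12,0.012,0,0.02],[-5,0,0,0.16,0.016,0,0.02],[-6,0,0,0.2,0.02,0,0.02],[-6,0,0,0.24,0.024,0,0.02],[-6,0,0,0.28,0.028,0,0.02],[-6,0,0,0.32,0.032,0,0.02],[-6,0,0,0.36,0.036,0,0.02]])

```text
clock: 11.65
position: [0.6014, -0.0756, 0.2405]
ee_rot: [0.727, -0.685, -0.036, 0.038]
ft_force: [0.5, 0.3, -1.0]
grip_width: 0.316
```

Run:
```python
from h import *
from workcell import manip
o=manip.get_obs();print(o['position'],o['joint_pos']); c=R.from_quat(o['ee_rot'])
g=o['position']+c.apply([0,0,-.019]); print("tool tilt",c.as_matrix()[:,2],"g",g)
tgt=np.array([.594,-.3165,.26]); print("shift",c.inv().apply(tgt-g))
```

```text
[ 0.60141556 -0.07556952  0.24054674] [ 0.51517104  0.43948744 -0.65018292  1.37464747  0.25654981  1.51922815
 -1.63996513]
tool tilt [-0.10472904 -0.00636761 -0.99448041] g [ 0.60340541 -0.07544854  0.25944187]
shift [0.24005983 0.02370647 0.00196489]
```

Call:
move_arm(moves=[[0,0,0,0.04,0.004,0,0.02],[0,0,0,0.08,0.008,0,0.02],[0,0,0,0.12,0.012,0,0.02],[0,0,0,0.16,0.016,0,0.02],[0,0,0,0.195,0.02,0.001,0.02],[0,0,0,0.22,0.023,0.002,0.02],[0,0,0,0.235,0.024,0.002,0.02],[0,0,0,0.24,0.024,0.002,0.02],[0,0,0,0.24,0.024,0.002,0.02],[0,0,0,0.24,0.024,0.002,0.02]])

```text
clock: 12.65
position: [0.5932, -0.3118, 0.241]
ee_rot: [0.728, -0.684, -0.036, 0.038]
ft_force: [0.2, 0.1, -1.7]
grip_width: 0.314
```

Run:
```python
from h import *
from workcell import manip,cams
o=manip.get_obs();print(o['clock'],o['position'],o['ft_force']); c=R.from_quat(o['ee_rot'])
g=o['position']+c.apply([0,0,-.019]); print("g",g)
P={n:cams.camera_params(n) for n in("side","top")}
for n in P: print(n,"tip exp",proj(P[n],g-[0,0,.136]))
s=cams.camera("side")[...,::-1];t=cams.camera("top")[...,::-1]
cv2.imwrite("pics/s15.png",s);cv2.imwrite("pics/t15.png",t)
a=cv2.resize(s[240:370,360:464],(400,500),interpolation=cv2.INTER_CUBIC)
b=cv2.resize(t[95:195,430:510],(400,500),interpolation=cv2.INTER_CUBIC)
cv2.imwrite("pics/c7.png",np.hstack([a,b]))
```

```text
12.65 [ 0.59319559 -0.31181245  0.24099741] [ 0.23203805  0.11768253 -1.70335214]
g [ 0.59517135 -0.31170548  0.2598941 ]
side tip exp (np.float64(418.6019736986092), np.float64(313.0998408490969))
top tip exp (np.float64(473.67861565629045), np.float64(138.36128527705063))
```

View pics/c7.png

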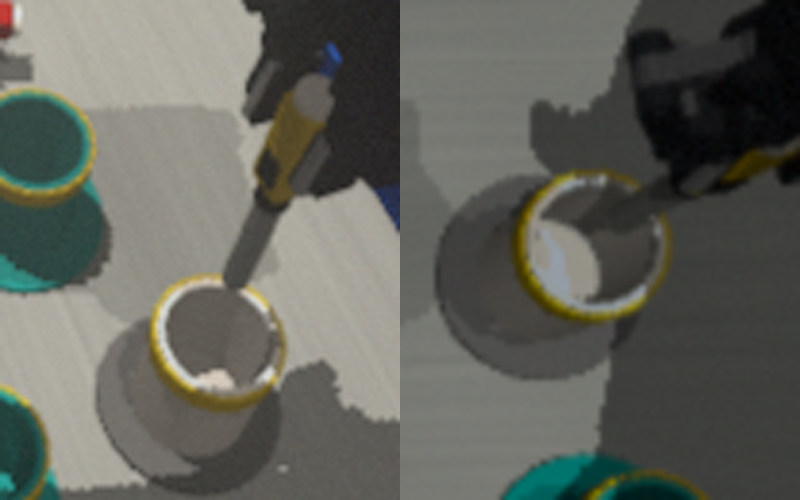

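The probe hangs tip-down over the white yellow-collared pot: tip at side (420.8,313.6) and top about (470,139.5), rim centre at side (416.7,329.4) and top (468.3,144).

Run:
```python
from h import *
from workcell import manip,cams
P={n:cams.camera_params(n) for n in("side","top")}
print("tip",cross(P["top"],(470,139.4),P["side"],(420.8,313.6)))
print("pot",cross(P["top"],(468.3,144),P["side"],(416.7,329.4)))
for n,a,b in(("top",(470,139.4),(468.3,144)),("side",(420.8,313.6),(416.7,329.4))): print(n,onplane(P[n],*a,.124),onplane(P[n],*b,.08))
o=manip.get_obs(); print(o['position'],o['joint_velocities'].round(3))
```

```text
tip (array([ 0.59882261, -0.30925763,  0.11394103]), np.float64(0.007359527871670673))
pot (array([ 0.59669933, -0.31907196,  0.0716439 ]), np.float64(0.005454800840333889))
top [ 0.59328701 -0.3044178   0.124     ] [ 0.59250186 -0.31525185  0.08      ]
side [ 0.59830735 -0.31369294  0.124     ] [ 0.59616463 -0.32240903  0.08      ]
[ 0.5931892  -0.31191815  0.24109048] [ 0.002 -0.001  0.005 -0.002  0.005 -0.001  0.001]
```

Call:
move_arm(moves=[[0,0,0,0.004,0.001,0,0.02],[0,0,0,0.008,0.0015,0,0.02],[0,0,0,0.008,0.0005,0.01,0.02],[0,0,0,0.008,-0.0005,0.02,0.02],[0,0,0,0.008,-0.0015,0.03,0.02],[0,0,0,0.008,-0.0028,0.042,0.02],[0,0,0,0.008,-0.0038,0.05,0.02],[0,0,0,0.008,-0.0048,0.06,0.02],[0,0,0,0.008,-0.0048,0.06,0.02]])

```text
clock: 13.65
position: [0.591, -0.3215, 0.1788]
ee_rot: [0.727, -0.684, -0.037, 0.039]
ft_force: [-0.5, -0.8, -2.4]
grip_width: 0.313
```

Run:
```python
from h import *
from workcell import manip,cams
o=manip.get_obs();print(o['clock'],o['position'],o['ft_force'],o['torque']); c=R.from_quat(o['ee_rot'])
g=o['position']+c.apply([0,0,-.019]); print("g",g,"tip z",g[2]-.136)
s=cams.camera("side")[...,::-1];t=cams.camera("top")[...,::-1]
a=cv2.resize(s[260:370,370:458],(400,500),interpolation=cv2.INTER_CUBIC)
b=cv2.resize(t[95:195,430:510],(400,500),interpolation=cv2.INTER_CUBIC)
cv2.imwrite("pics/c8.png",np.hstack([a,b]))
```

```text
13.65 [ 0.59099015 -0.32151579  0.17877337] [-0.5375115  -0.75935221 -2.38003261] [-0.00681028 -0.12146776  0.00384922]
g [ 0.59301424 -0.32141381  0.19766497] tip z 0.061664971836908666
```

View pics/c8.png

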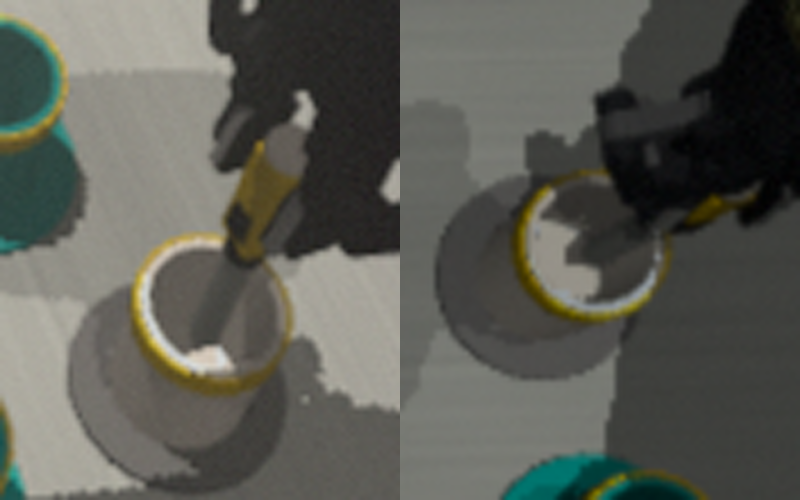

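The tip is inside the bore at about z 62 mm, clear of the walls, with no contact force. I keep lowering.

Call:
move_arm(moves=[[0,0,0,0,-0.001,0.01,0.02],[0,0,0,0,-0.002,0.02,0.02],[0,0,0,0,-0.003,0.03,0.02],[0,0,0,0,-0.004,0.038,0.02],[0,0,0,0,-0.005,0.044,0.02],[0,0,0,0,-0.005,0.048,0.02],[0,0,0,0,-0.005,0.048,0.02],[0,0,0,0,-0.005,0.048,0.02]])

```text
clock: 14.55
position: [0.5918, -0.3218, 0.1327]
ee_rot: [0.727, -0.684, -0.036, 0.038]
ft_force: [-0.1, 0.0, -1.8]
grip_width: 0.308
```

```bash
cat > st.py <<'E'
from h import *
from workcell import manip
o=manip.get_obs();print(o['clock'],o['position'],o['ft_force'],o['torque']); c=R.from_quat(o['ee_rot'])
g=o['position']+c.apply([0,0,-.019]); print("g",g,"tip z",g[2]-.136)
E
python3 st.py
```

```text
14.55 [ 0.59175748 -0.32182436  0.13271703] [-0.1425742   0.03034837 -1.75358636] [-0.00868658 -0.12652116  0.01873831]
g [ 0.59373217 -0.3216991   0.15161372] tip z 0.01561371531172595
```

Call:
move_arm(moves=[[0,0,0,0,0,0.002,0.02],[0,0,0,0,0,0.004,0.02],[0,0,0,0,0,0.005,0.02],[0,0,0,0,0,0.005,0.02],[0,0,0,0,0,0.005,0.02]])

```text
clock: 15.05
position: [0.5911, -0.3219, 0.1275]
ee_rot: [0.727, -0.684, -0.036, 0.038]
ft_force: [0.2, -1.0, -1.3]
grip_width: 0.318
```

```bash
python3 st.py
```

```text
15.05 [ 0.59110759 -0.32185708  0.12748329] [ 0.24629703 -0.99098728 -1.30876731] [ 0.02091061 -0.23136875  0.00365376]
g [ 0.5930886  -0.32173386  0.14637933] tip z 0.01037933009080158
```

Call:
move_arm(moves=[[0,0,0,0,0,0.001,0.02],[0,0,0,0,0,0.002,0.02],[0,0,0,0,0,0.002,0.02],[0,0,0,0,0,0.002,0.02]])

```text
clock: 15.45
position: [0.5909, -0.3218, 0.1254]
ee_rot: [0.727, -0.684, -0.036, 0.038]
ft_force: [0.5, -0.2, -1.1]
grip_width: 0.314
```

```bash
python3 st.py
```

```text
15.45 [ 0.59088272 -0.32178876  0.12542673] [ 0.49477116 -0.22549391 -1.10647514] [ 0.03459489 -0.17712191 -0.0060669 ]
g [ 0.59286571 -0.32166679  0.14432257] tip z 0.008322573274164524
```

Call:
move_arm(moves=[[0,0,0,0,0,0.001,0.02],[0,0,0,0,0,0.001,0.02],[0,0,0,0,0,0.001,0.02]])

```text
clock: 15.75
position: [0.591, -0.3219, 0.1249]
ee_rot: [0.727, -0.684, -0.035, 0.038]
ft_force: [-1.6, -0.3, 2.7]
grip_width: 0.319
```

Call:
move_arm(moves=[[0,0,0,0,0,0.001,0.02],[0,0,0,0,0,0.001,0.02],[0,0,0,0,0,0.001,0.02]])

```text
clock: 16.05
position: [0.5914, -0.3219, 0.1247]
ee_rot: [0.727, -0.684, -0.035, 0.038]
ft_force: [-0.3, -0.2, 7.7]
grip_width: 0.315
```

```bash
python3 st.py
```

```text
16.05 [ 0.59136866 -0.32194737  0.12466163] [-0.32770999 -0.22472383  7.66014527] [0.07548386 0.0958616  0.03961482]
g [ 0.59331625 -0.32181036  0.14356105] tip z 0.007561049099321232
```

The floor is felt at about 7 N. I back off 1 mm so the tip only just touches, then let go gently.

Call:
move_arm(grip_force=20, moves=[[0,0,0,0,0,-0.001,0.02],[0,0,0,0,0,-0.0013,0.02],[0,0,0,0,0,-0.0013,0.025],[0,0,0,0,0,-0.0013,0.027],[0,0,0,0,0,-0.0013,0.0275],[0,0,0,0,0,-0.0013,0.028],[0,0,0,0,0,-0.0013,0.03],[0,0,0,0,0,-0.0013,0.04],[0,0,0,0,0,-0.0013,0.06],[0,0,0,0,0,-0.0013,0.085]])

```text
clock: 17.05
position: [0.5908, -0.3218, 0.1246]
ee_rot: [0.727, -0.684, -0.036, 0.038]
ft_force: [0.6, 0.1, 0.1]
grip_width: 0.79
```

Call:
move_arm(moves=[[0,0,0,0,0,0,0.085],[0,0,0,0,0,0,0.085],[0,0,0,0,0,0,0.085],[0,0,0,0,0,0,0.085],[0,0,0,0,0,0,0.085],[0,0,0,0,0,0,0.085]])

```text
clock: 17.65
position: [0.5908, -0.3218, 0.1247]
ee_rot: [0.727, -0.684, -0.036, 0.038]
ft_force: [-0.3, -0.2, 1.2]
grip_width: 0.997
```

```bash
python3 st.py
python3 - <<'E'
from h import *
from workcell import cams
s=cams.camera("side")[...,::-1];w=cams.camera("wrist")[...,::-1]
a=cv2.resize(s[260:370,370:458],(320,400),interpolation=cv2.INTER_CUBIC)
b=cv2.resize(w,(480,300));b=np.vstack([b,np.zeros((100,480,3),np.uint8)])
cv2.imwrite("pics/c9.png",np.hstack([a,b]))
E
```

```text
17.65 [ 0.59082247 -0.32182334  0.12474525] [-0.25979568 -0.16430347  1.1733144 ] [-0.01151781 -0.10199094 -0.04868778]
g [ 0.59280431 -0.32170122  0.14364122] tip z 0.0076412153114564785
```

View pics/c9.png

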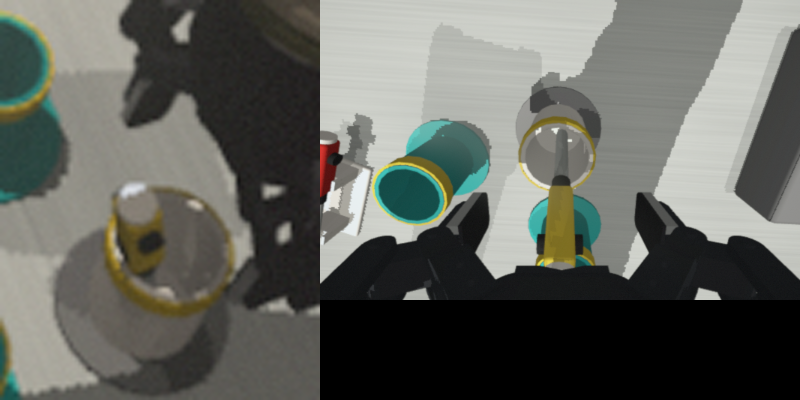

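Released: the probe stands in the yellow-collared pot, leaning on the rim towards the robot (handle at about (140,230) in the crop), and the open fingers are clear. I lift straight up.

Call:
move_arm(moves=[[0,0,0,0,0.001,-0.01,0.085],[0,0,0,0,0.003,-0.03,0.085],[0,0,0,0,0.006,-0.055,0.085],[0,0,0,0,0.008,-0.08,0.085],[0,0,0,0,0.011,-0.105,0.085],[0,0,0,0,0.014,-0.13,0.085],[0,0,0,0,0.016,-0.15,0.085],[0,0,0,0,0.016,-0.15,0.085],[0,0,0,0,0.016,-0.15,0.085]])

```text
clock: 18.65
position: [0.5907, -0.3218, 0.2761]
ee_rot: [0.727, -0.684, -0.035, 0.038]
ft_force: [-0.8, 0.6, 0.0]
grip_width: 0.994
```

```bash
python3 st.py
python3 - <<'E'
from h import *
from workcell import cams
s=cams.camera("side")[...,::-1]
cv2.imwrite("pics/c10.png",cv2.resize(s[200:400,250:490],(720,600),interpolation=cv2.INTER_CUBIC))
E
```

```text
18.65 [ 0.59071273 -0.32176641  0.27609651] [-0.83835665  0.64630048  0.01098849] [-0.04337092 -0.08221914  0.03204325]
g [ 0.59267893 -0.32163692  0.29499406] tip z 0.15899406084342854
```

The picture limit is reached, so I check by numbers.

Run:
```python
from h import *
from workcell import cams
s0=cv2.imread("pics/side0.png"); a=cams.camera("side")[...,::-1].copy(); b=cams.camera("side")[...,::-1].copy()
f=lambda im,lo,hi,x,y,w,h:(lambda m:(int((m>0).sum()),np.argwhere(m>0).mean(0).round(1)+[y,x]))(cv2.inRange(cv2.cvtColor(im,cv2.COLOR_BGR2HSV),lo,hi)[y:y+h,x:x+w])
for n,im in(("start",s0),("now",a),("now+",b)):
    print(n,"red probe",f(im,(0,150,60),(8,255,255),330,230,40,25),"yellow at pot",f(im,(20,100,50),(35,255,255),390,290,55,60))
d=cv2.absdiff(s0[290:350,385:450],b[290:350,385:450]).max(2)>50
k,l,st,c=cv2.connectedComponentsWithStats(d.astype(np.uint8)); print([(st[i].tolist(),(c[i]+[385,290]).round(0).tolist()) for i in range(1,k) if st[i,4]>30])
print("a-b max diff near pot",cv2.absdiff(a,b)[280:350,385:450].max())
```

```text
start red probe (134, array([242.7, 350.3])) yellow at pot (197, array([334.8, 413.8]))
now red probe (132, array([242.7, 350.3])) yellow at pot (310, array([332. , 411.6]))
now+ red probe (135, array([242.7, 350.2])) yellow at pot (312, array([332. , 411.7]))
[([16, 21, 16, 32, 188], [407.0, 324.0])]
a-b max diff near pot 58
```

```bash
python3 -c "
from workcell import manip; print(manip.hand_in())"
```

```text
the job is handed in; nothing more can be done
None
```

The yellow probe is standing in the white pot with the yellow collar, and the job is handed in at about 18.8 s of the 56 s allowed.

**What I did:**
- **Lift:** I gripped the two studs with 40 N and lifted the probe level off its rest.
- **Swing:** In the air I eased the grip until the probe swung down to hang by its studs. I gripped it again with a lean of about 6°, which I took out by tilting the tool.
- **Placing:** I lowered it into the pot until the tip touched the floor at about 7 N and backed off 1 mm. Then I let go and withdrew straight up.

**Last checks:**
- **Probe:** After release it leans on the pot's rim on the side towards the robot. Two images taken after withdrawing show its yellow handle at the same place in the pot. The largest single-pixel change between them was 58, which I took for noise.
- **Gripper:** It is open with the tool tip at z = 0.276 m, well clear of the probe.
- **Red probe:** It has not moved in the side view.

**What failed or disagreed:**
- A 4 N grip command was accepted, but the probe stayed level. I eased the grip by opening the fingers in small steps instead.
- The top and side cameras disagreed by about 4–7 mm on the pot's position, so I centred the probe using offsets between tip and pot within each view.
- The final picture could not be viewed because of the 12-picture limit, so the last check was by pixel masks only.

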